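Hold a sprung door stay drawn out for oiling

ROBOT

A 6-joint arm with a two-finger parallel gripper is mounted at the origin on a cart in front of the work surface, level with it; the furniture and walls round the work are solid. World frame = base frame: x ahead of the robot, y to its left, z up, the work surface at z = 0. Lengths are in m, angles in degrees, forces in N, time in s.
With the tool pointing down it reaches from about 0.325 to 0.85 m from the base axis. Payload 15.5 kg.
Tool frame: the origin (TCP) lies midway between the tips of the shut fingers; the grasp point (between the pads) lies 19 mm behind it; z points along the fingers, y is the line along which they close (so a half turn about z gives the same grasp; the last joint's range is limited). The gripper opens to 91 mm and grips with 3 to 60 N. Pads are 32 mm wide; open, the fingers measure 118 mm over their backs; the gripper's body (76 mm by 178 mm) begins 60 mm behind the grasp point.
Start: joints at [-73.081, 28.281, 77.091, -0, 74.628, -5.472], TCP at [0.238, -0.578, 0.214] pointing down, gripper open.
Joint ranges: [-166.48, 166.48], [-47.26, 123.95], [12.59, 153.08], [-70.14, 250.14], [6.76, 159.57], [-176.63, 176.63]. Speed limits (degrees/s): [108.29, 108.29, 147.25, 172.46, 172.46, 172.46].

INTERFACE

Orientations are given as a 3x3 rotation matrix whose columns are the frame's x, y, z axes.
In Python, from bench import ctrl gives the robot as it stands. The module is installed in compiled form; this text tells all that it offers. Calls block until the motion is done:
- ctrl.goto(position, orientation): joint-space move of the TCP to a pose.
- ctrl.move_l(position, vel=0.15, ori=None, contact_N=None): straight line of the TCP; ori=None keeps the orientation; vel is the mean speed in m/s. With contact_N (N) it stops when the force on the tool has changed by that much, and returns True; else False.
- ctrl.movej(angles): joint-space move.
- ctrl.command_gripper(opening): opening from 0.0 (shut) to 1.0 (fully open); the grip force is fixed at half the most; returns when the fingers have stopped.
- ctrl.sleep(seconds).
- ctrl.ik(position, orientation): joint angles nearest the present ones, or None.
- ctrl.read_camera(name): name is "scene" or "top" or "wrist"; returns the picture (384x512x3 uint8, blue, green, red); there is no depth.
- ctrl.camera_params(name): a dict with "fx", "fy", "cx", "cy" (pixels), "pose" (4x4, takes a point from camera to world coordinates); the wrist camera has in their place "T_tool_cam" (4x4, takes a point from camera to tool coordinates, whose origin is the TCP and whose axes are the flange's). Camera axes: x right, y up, looking along -z (the intrinsics and any distortion apply to the point x, -y, -z); pixel columns grow to the right and rows downward; lengths in m; the calibration is good to about 2 mm. A picture is of the moment at which its call begins: read the wrist's pose just before it. camera_params takes no time and is no camera call.
A pose or a line that the arm cannot do raises ctrl.MotionError and nothing moves.
- ctrl.sign_off(): hands the job in; it is judged then, once.
Readings, each from a call of its own:
- ctrl.current_t(): time.
- ctrl.current_q(): joint angles.
- ctrl.current_dq(): joint speeds.
- ctrl.current_effort(): joint torques, N m.
- ctrl.current_tool_pos(): TCP position.
- ctrl.current_eef_rot(): TCP orientation.
- ctrl.current_contact_force(): force on the tool from outside, world axes, zero at the start.
- ctrl.current_wrist_torque(): the same for the moment, N m.
- ctrl.current_grip_width(): opening from 0.0 (shut) to 1.0 (fully open).
- ctrl.current_grasp_force(): force on a finger pad.
Only numpy, scipy, OpenCV 4.12 (cv2) and the standard library are available. Lean on these libraries where they do the work, as an engineer would, in place of code of your own. Each camera call takes 0.05 s, during which the arm holds its last target. There are 200 camera calls.

TASK

The sprung door stay is due for oiling. Push the sleeve at the end of its dark barrel down over the upright pin of the steel bracket, fully home on the bracket's plate; then take the eye at the end of the bright rod and draw the rod out of the barrel against its spring until the barrel's brass mouth stands on the red band of the rod, never pulling the whole band well clear of the mouth. Keep the sleeve down on its pin, leave the oiler, the padlock and the lock cylinder alone, and finish while still holding the rod drawn out at the band, so that I can oil it.

Things in the scene. Friction and masses are not known exactly. Their poses are not given: they have to be found in the camera images.
- stay: Sprung door stay, about 190 g, lying on the counter: upright sleeve, dark round barrel, bright telescoping rod with an upright eye at its end. Origin on the sleeve's axis at its lower end; z up along the bore, y along the barrel from sleeve to eye. It stands on the flat lower ends of sleeve and eye and does not roll. Centre of mass about y = 90 mm.
- sleeve (a point): Centre of the lower end of the sleeve's bore (the stay's origin). Sleeve: upright dark steel tube, outside diameter 26 mm, bore 15 mm right through, 30 mm tall.
- mouth (a point): Centre of the barrel's brass mouth, on the barrel's axis, where the 9 mm rod comes out; y = 135 mm from the sleeve. Barrel: 24 mm diameter, axis 15 mm above the sleeve's lower end, from y = 20 to 125 mm, then the brass bush, 22 mm diameter, to 135 mm.
- rod_eye (a point): Centre of the eye at the rod's end: an upright dark steel ring, outside diameter 24 mm, 30 mm tall, this point at mid height (15 mm above its lower end); y = 175 mm from the sleeve with the rod in, and farther out by the joint's value. The visible rod between mouth and eye is 19 mm long with the rod in, and a 14 mm collar follows it at the eye.
- red_band (a point): Middle of the red band on the rod, 10 mm wide; hidden inside the barrel while the rod is in (55 mm behind the mouth).
- stay_rod (a joint): How far the rod is drawn out of the barrel, in m: 0 fully in, 0.055 when the middle of the red band is at the mouth (0.050 to 0.060: the mouth stands on the band), stop at 0.080. The inner spring always pulls it back in: about 4 N at 0, 11 N at 0.055, 130 N per m.
- bracket: Steel bracket screwed to the counter, does not move: plate 74 x 58 x 4 mm (x, y, z) with four brass screws, and an upright round pin in its middle. Origin: centre of the plate's underside, on the counter.
- pin_foot (a point): Foot of the pin: on its axis, at the plate's upper face, 4 mm above the counter. The sleeve is home when its lower end is here.
- pin_tip (a point): Tip of the pin, 34 mm above the plate. The pin is 12 mm in diameter for 24 mm, then tapers over 10 mm to a rounded nose of 3 mm.
- oiler: Cream plastic oiler bottle with a red spout, 45 mm diameter, 132 mm tall, standing upright; origin at the centre of its underside. To be left alone.
- padlock: Brass padlock, 54 x 40 x 13 mm, lying flat. To be left alone.
- lock_cylinder: Brass lock cylinder, 33 x 65 x 17 mm, lying flat. To be left alone.
Mind the look-alikes: they are no part of the job. What is shaped like the bracket but green is not meant.

How it is judged:
By the outcome, as a careful person would: the job done as asked, in the order asked, and still so for the second after the job is handed in, while the arm keeps its last pose, push and grip.
It also fails if it takes over 51 s, if anything falls off the work surface, if the arm or the gripper's body presses on something with over 40 N, if the wrist force passes 120 N, or if a joint passes its speed limit or range.

## Working session

There is one attempt and no reset: what is moved stays moved. The work goes in short steps, each a Python script; the robot and the scene stay as the last script left them, time stands still between calls to the robot, and variables do not carry over. Pictures are saved under pics/ and viewed, at most 10 in all, crops included, and the job is handed in when it is done.

```bash
mkdir -p pics; cat > h.py <<'E'
import numpy as np, cv2
from bench import ctrl
def ray(name,u,v):
    p=ctrl.camera_params(name); 
    if name=='wrist':
        T=np.eye(4);T[:3,:3]=ctrl.current_eef_rot();T[:3,3]=ctrl.current_tool_pos();T=T@np.array(p['T_tool_cam'])
    else: T=np.array(p['pose'])
    K=np.array([[p['fx'],0,p['cx']],[0,p['fy'],p['cy']],[0,0,1]])
    d=p.get('dist',p.get('distortion'))
    x,y=cv2.undistortPoints(np.array([[[u,v]]],float),K,None if d is None else np.array(d,float))[0,0]
    return T[:3,3],T[:3,:3]@np.array([x,-y,-1])
def onz(name,u,v,z):
    o,d=ray(name,u,v); return o+d*(z-o[2])/d[2]
E
python3 - <<'E'
from h import *
a=[ctrl.read_camera(n) for n in("scene","top")]
for n,i in zip(("scene","top"),a): cv2.imwrite(f"pics/{n}.png",i); cv2.imwrite(f"pics/{n}_b.png",cv2.resize(i,(800,600),interpolation=cv2.INTER_CUBIC)); p=ctrl.camera_params(n); print({k:np.round(v,3).tolist() if k!='model' else v for k,v in p.items()})
print(ctrl.current_t(),ctrl.camera_params("wrist"), ctrl.current_eef_rot())
E
```

```text
{'fx': 434.901, 'fy': 434.901, 'cx': 257.791, 'cy': 191.502, 'pose': [[-0.612, 0.469, -0.636, -0.3], [-0.79, -0.346, 0.505, 0.727], [0.017, 0.812, 0.583, 0.867], [0.0, 0.0, 0.0, 1.0]]}
{'fx': 433.579, 'fy': 433.579, 'cx': 261.637, 'cy': 187.392, 'pose': [[0.001, 0.994, -0.108, 0.446], [-1.0, 0.002, 0.005, 0.016], [0.005, 0.108, 0.994, 1.226], [0.0, 0.0, 0.0, 1.0]]}
0.1 {'fx': 300.0447161238958, 'fy': 300.0447161238958, 'cx': 255.18983143198795, 'cy': 186.7273675940795, 'T_tool_cam': array([[ 5.32458535e-04,  9.60527598e-01,  2.78184202e-01,
         7.87721394e-02],
       [ 9.99999707e-01, -3.58237442e-04, -6.77110447e-04,
        -5.97194772e-04],
       [-5.50727274e-04,  2.78184481e-01, -9.60527507e-01,
        -1.71634749e-01],
       [ 0.00000000e+00,  0.00000000e+00,  0.00000000e+00,
         1.00000000e+00]])} [[ 9.24615324e-01  3.80902103e-01 -3.02287822e-04]
 [ 3.80902204e-01 -9.24614737e-01  1.04878648e-03]
 [ 1.19985201e-04 -1.08486615e-03 -9.99999404e-01]]
```

View pics/top_b.png

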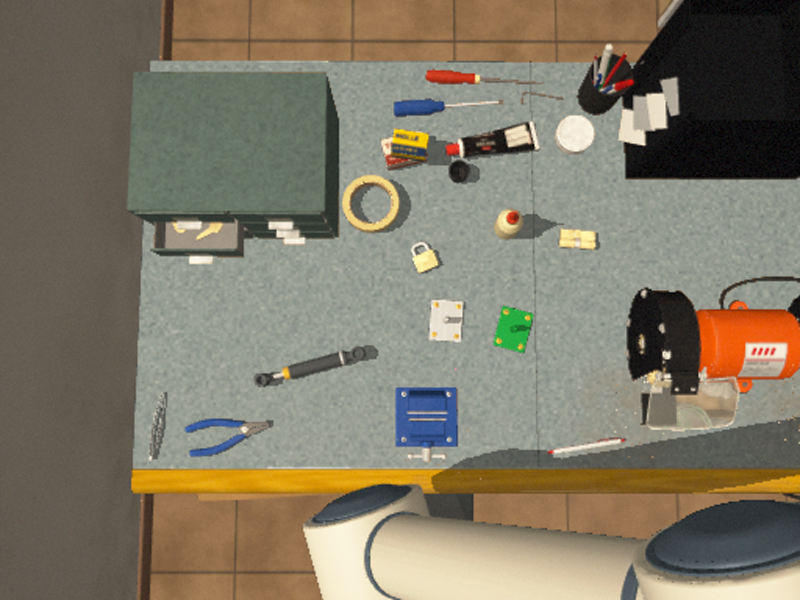

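View pics/scene_b.png

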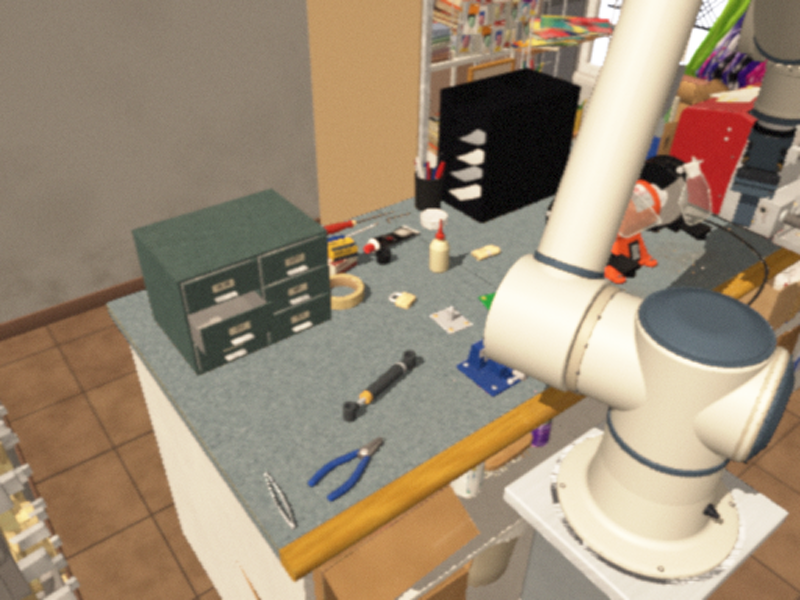

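The top view shows the stay with its eye at (263,379), brass mouth at (286,372) and sleeve at (365,353), in 800x600 pixels. There are two bracket shapes: steel at (446,321) and green at (513,329). The steel one is meant, because the green one is the named look-alike. Padlock at (424,257), oiler at (508,222), lock cylinder at (578,239). Next I'll confirm this and measure with the wrist camera.

```bash
python3 - <<'E'
from h import *
s=.64
P={n:onz('top',u*s,v*s,z)for n,u,v,z in[('sleeve',367,352,.03),('eye',263,379,.03),('brk',446,321,.004),('padlock',425,258,.01),('vise',426,417,.03)]}
for k,v in P.items(): print(k,v.round(3))
print('len',np.linalg.norm(P['sleeve']-P['eye']))
m=(P['sleeve']*0.5+P['brk']*0.3+P['eye']*.2)
d=P['eye']-P['sleeve'];d[2]=0;d/=np.linalg.norm(d)
print('dir',d)
# tool x = d-ish perp: fingers close (tool y) perpendicular to d; two options
z=np.array([0,0,-1.])
for sg in(1,-1):
    x=d*sg; R=np.c_[x,np.cross(z,x),z]
    for q in('sleeve','brk'):
        print(sg,q,ctrl.ik([*(P[q]+.07*d)[:2],.1],R))
# camera look: offset camera is along tool +x 79mm
x=d; R=np.c_[x,np.cross(z,x),z]
print(ctrl.camera_params('wrist')['T_tool_cam'][:3,3])
c=(P['brk']+P['eye'])/2
ctrl.goto([*(c-.03*d)[:2]-.08*d[:2],.30],R)
i=ctrl.read_camera('wrist'); cv2.imwrite('pics/w1.png',i); cv2.imwrite('pics/w1b.png',cv2.resize(i,(800,600),interpolation=cv2.INTER_CUBIC))
print(ctrl.current_t(),ctrl.current_tool_pos())
E
```

```text
sleeve [0.471 0.083 0.03 ]
eye [0.424 0.265 0.03 ]
brk [ 0.528 -0.057  0.004]
padlock [ 0.642 -0.019  0.01 ]
vise [ 0.358 -0.02   0.03 ]
len 0.1876690743739515
dir [-0.25218508  0.96767902  0.        ]
1 sleeve [ 1.12730119e+01  2.59070051e+01  1.04983520e+02 -2.54444375e-14
  4.91094746e+01 -3.33383976e+00]
1 brk [-5.55414429e+00  2.78727624e+01  1.00611596e+02 -2.54444375e-14
  5.15156416e+01 -2.01609960e+01]
-1 sleeve None
-1 brk [-5.55414429e+00  2.78727624e+01  1.00611596e+02 -2.54444375e-14
  5.15156416e+01  1.59839004e+02]
[ 0.07877214 -0.00059719 -0.17163475]
2.4333 [ 0.50345845 -0.00335465  0.29986133]
```

View pics/w1b.png

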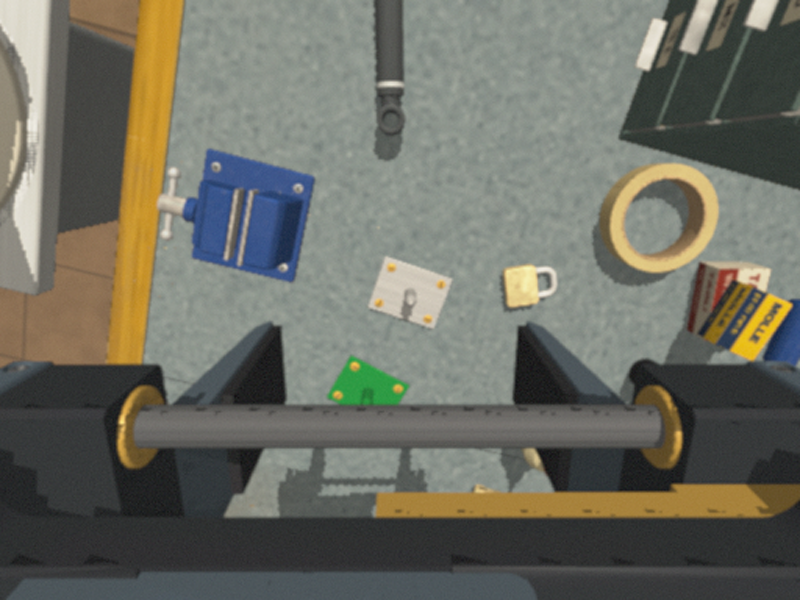

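The wrist view shows the steel bracket with its grey pin at (410,292) and the green look-alike at (368,385). The blue vise is at (250,215), the padlock at (530,287), and the sleeve ring at (391,118). Next I'll take one matching view of the stay and one of the pin, and view them side by side.

```bash
python3 - <<'E'
from h import *
d=np.array([-.2522,.9677,0]);z=np.array([0,0,-1.]);R=np.c_[d,np.cross(z,d),z]
im=[]
for n,t in(('brk',[.528,-.057,0]),('stay',[.471,.083,0])):
    p=np.array(t)+.055*d;p[2]=.27
    ctrl.goto(p,R);ctrl.sleep(.2)
    np.savez(f'{n}.npz',p=ctrl.current_tool_pos(),R=ctrl.current_eef_rot())
    i=ctrl.read_camera('wrist');cv2.imwrite(f'pics/{n}.png',i);im.append(i)
a=cv2.resize(im[0][110:290,160:350],None,fx=2,fy=2,interpolation=cv2.INTER_CUBIC)
b=cv2.resize(im[1][0:290,160:350],None,fx=2,fy=2,interpolation=cv2.INTER_CUBIC)
o=np.zeros((580,760,3),np.uint8);o[:360,:380]=a;o[:,380:]=b
cv2.imwrite('pics/ab.png',o);print(ctrl.current_t())
E
```

```text
3.8417
```

View pics/ab.png

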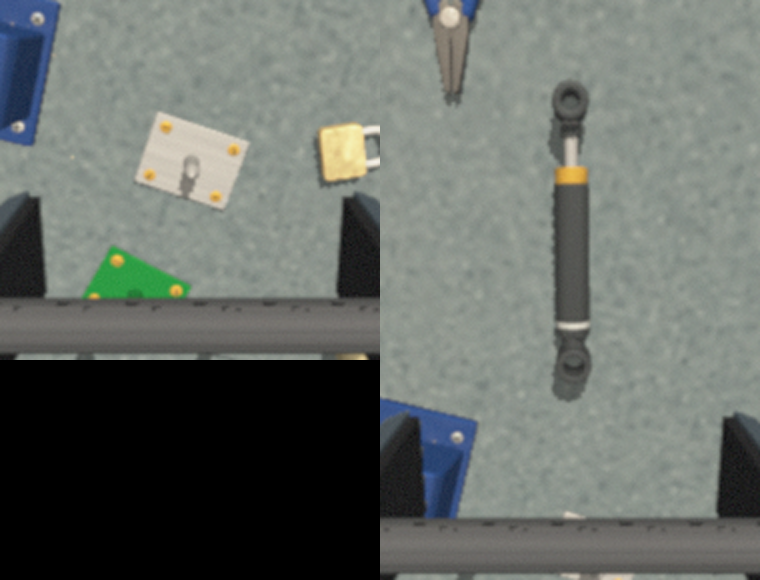

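The crop shows the steel plate with four brass screws around (191,162) and its pin standing up. The stay's sleeve bore is at (574,360), its mouth at (572,170) and its eye at (570,100). Now I'll refine those numbers with colour masks and check them against the known sizes.

```bash
python3 - <<'E'
from h import *
def onzs(n,u,v,z):
    f=np.load(n+'.npz');p=ctrl.camera_params('wrist');T=np.eye(4);T[:3,:3]=f['R'];T[:3,3]=f['p'];T=T@p['T_tool_cam']
    w=T[:3,:3]@np.array([(u-p['cx'])/p['fx'],-(v-p['cy'])/p['fy'],-1]);o=T[:3,3];return o+w*(z-o[2])/w[2]
A=cv2.imread('pics/brk.png');B=cv2.imread('pics/stay.png')
def blobs(I,x0,y0,x1,y1,lo,hi,mn):
    h=cv2.inRange(cv2.cvtColor(I,cv2.COLOR_BGR2HSV),lo,hi)[y0:y1,x0:x1]
    n,l,s,c=cv2.connectedComponentsWithStats(h);return [(c[i]+[x0,y0],s[i]) for i in range(1,n) if s[i][4]>=mn]
S=blobs(A,222,160,290,218,(12,90,90),(32,255,255),5)
pts=[onzs('brk',*c,.005) for c,s in S];print([(c.round(1),s[4])for c,s in S])
pc=np.mean(pts,0);print('plate',pc.round(4),[np.round(np.linalg.norm(p-pc),4) for p in pts])
print('pin seen tip',onzs('brk',160+193/2,110+160/2,.038).round(4))
br=blobs(B,240,70,270,105,(12,90,90),(32,255,255),20);print(br)
c,s=max(br,key=lambda t:t[1][4]);m=onzs('stay',*c,.024)
g=cv2.cvtColor(B,cv2.COLOR_BGR2GRAY)
# ring outlines: dark blobs
k=g<75
for n,(y0,y1) in dict(eye=(38,62),sleeve=(165,205)).items():
    for y in range(y0,y1,1):
        xs=np.where(k[y,235:280])[0]
        print(n,y,(xs.min()+235,xs.max()+235) if len(xs) else None,end=';')
    print()
sl=onzs('stay',160+(574-380)/2,360/2,.03);ey=onzs('stay',160+(570-380)/2,100/2,.03)
print('mouthbush',m,'sl',sl,'ey',ey,np.linalg.norm(sl-ey),np.linalg.norm((m-sl)[:2]))
cv2.imwrite('pics/z.png',np.hstack([cv2.resize(B[160:208,235:283],(390,390),interpolation=2),cv2.resize(A[165:213,232:280],(390,390),interpolation=2)]))
E
```

```text
[(array([242.5, 173.1]), np.int32(27)), (array([276.5, 184.3]), np.int32(30)), (array([234.5, 197. ]), np.int32(26)), (array([267.4, 207.9]), np.int32(25))]
plate [ 0.5283 -0.0562  0.005 ] [np.float64(0.0336), np.float64(0.0337), np.float64(0.0334), np.float64(0.0336)]
pin seen tip [ 0.5271 -0.0449  0.038 ]
[(array([255.25174825,  87.18181818]), array([  7,  13,  17,  10, 143], dtype=int32))]
eye 38 None;eye 39 None;eye 40 None;eye 41 None;eye 42 None;eye 43 None;eye 44 (np.int64(253), np.int64(256));eye 45 (np.int64(252), np.int64(258));eye 46 (np.int64(251), np.int64(259));eye 47 (np.int64(250), np.int64(259));eye 48 (np.int64(250), np.int64(259));eye 49 (np.int64(250), np.int64(260));eye 50 (np.int64(251), np.int64(259));eye 51 (np.int64(259), np.int64(259));eye 52 None;eye 53 None;eye 54 None;eye 55 None;eye 56 (np.int64(248), np.int64(261));eye 57 (np.int64(248), np.int64(261));eye 58 (np.int64(248), np.int64(261));eye 59 (np.int64(249), np.int64(260));eye 60 (np.int64(250), np.int64(259));eye 61 (np.int64(259), np.int64(259));
sleeve 165 (np.int64(248), np.int64(249));sleeve 16
[... 621 characters left out ...]
 np.int64(262));sleeve 182 (np.int64(251), np.int64(262));sleeve 183 (np.int64(251), np.int64(262));sleeve 184 (np.int64(252), np.int64(261));sleeve 185 (np.int64(252), np.int64(261));sleeve 186 (np.int64(253), np.int64(260));sleeve 187 (np.int64(255), np.int64(258));sleeve 188 None;sleeve 189 None;sleeve 190 None;sleeve 191 None;sleeve 192 None;sleeve 193 None;sleeve 194 None;sleeve 195 None;sleeve 196 None;sleeve 197 None;sleeve 198 None;sleeve 199 None;sleeve 200 None;sleeve 201 None;sleeve 202 None;sleeve 203 None;sleeve 204 None;
mouthbush [0.43375995 0.22760886 0.024     ] sl [0.4676819  0.10690624 0.03      ] ey [0.42230524 0.27043819 0.03      ] 0.1697107525395976 0.12537871047861665
```

View pics/z.png

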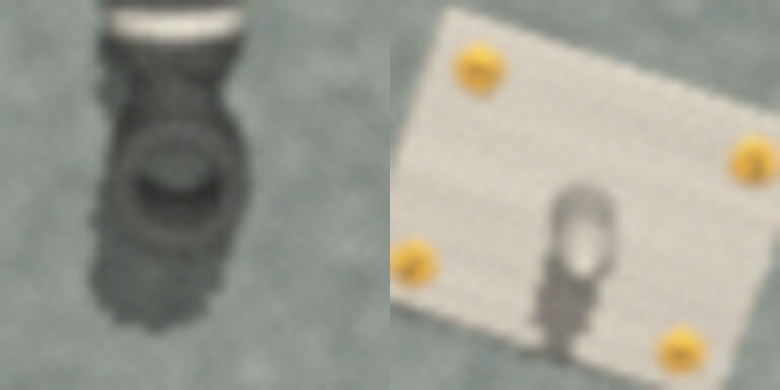

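```bash
cat > go1.py <<'E'
from h import *
def onzs(n,u,v,z):
    f=np.load(n+'.npz');p=ctrl.camera_params('wrist');T=np.eye(4);T[:3,:3]=f['R'];T[:3,3]=f['p'];T=T@p['T_tool_cam']
    w=T[:3,:3]@np.array([(u-p['cx'])/p['fx'],-(v-p['cy'])/p['fy'],-1]);o=T[:3,3];return o+w*(z-o[2])/w[2]
pin=onzs('brk',256.2,198,.038);print('pin tip',pin)
sl=onzs('stay',257.1,181.9,.03);ey=onzs('stay',255,49.5,.03);m=onzs('stay',255.3,87.2,.025)
d=ey-sl;L=np.linalg.norm(d);d/=L;d[2]=0
print(sl,ey,L,'mouth',(m-sl)@d,d,np.cross(d,m-sl)[2])
c=(sl+ey)/2; sl=c-.0875*d          # spread the length error over both ends
z=np.array([0,0,-1.]);R=np.c_[d,np.cross(z,d),z]
g=sl+.075*d
ctrl.goto([g[0],g[1],.10],R)
print('hit',ctrl.move_l([g[0],g[1],.004],vel=.1,contact_N=8),ctrl.current_tool_pos())
ctrl.command_gripper(0.0);print('w',ctrl.current_grip_width()*.091,ctrl.current_grasp_force())
F0=np.array(ctrl.current_contact_force())
ctrl.move_l([g[0],g[1],.075],vel=.12);ctrl.sleep(.2)
print('w',ctrl.current_grip_width()*.091,'dF',ctrl.current_contact_force()-F0,ctrl.current_wrist_torque())
np.savez('st.npz',d=d,R=R,sl=sl,g=g,pin=pin)
t=np.array([.5283,-.0562,0])+.075*d;t[2]=.075
ctrl.move_l(t,vel=.15);ctrl.sleep(.2)
for n in('wrist','top','scene'):cv2.imwrite(f'pics/c_{n}.png',ctrl.read_camera(n))
print(ctrl.current_tool_pos(),ctrl.current_t())
W,T,S=[cv2.imread(f'pics/c_{n}.png') for n in('wrist','top','scene')]
f=lambda I,w,h:cv2.resize(I,(w,h),interpolation=2)
cv2.imwrite('pics/c.png',np.vstack([np.hstack([f(T[150:270,190:350],400,300),f(S[160:280,200:360],400,300)]),np.hstack([f(W,400,300),np.zeros((300,400,3),np.uint8)])]))
E
python3 go1.py
```

```text
pin tip [ 0.5297174  -0.05650247  0.038     ]
[0.46852661 0.10423831 0.03      ] [0.42215954 0.27099958 0.03      ] 0.1730873373552963 mouth 0.12811285199611455 [-0.26788252  0.96345158  0.        ] 0.0003845266638096631
hit False [0.44907198 0.1756655  0.00451055]
w 0.023414233461533478 29.999354481697083
w 0.023320069417445674 dF [ 0.60899473 -0.56970901 -2.20144901] [-0.01021188 -0.14621307  0.01939452]
[0.50813854 0.01631555 0.07501304] 9.3
```

View pics/c.png

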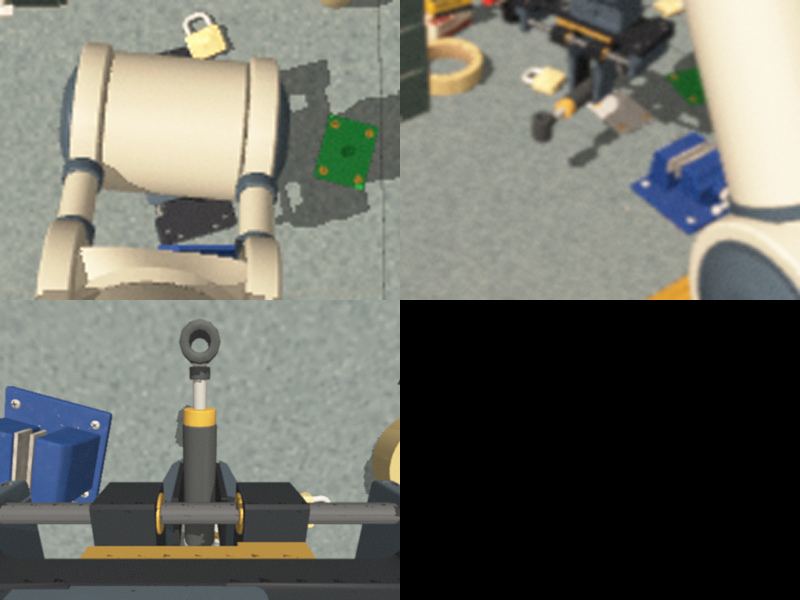

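The stay is held in the grip at the expected width. The wrist view shows the barrel between the fingers, with the brass bush at (200,417) and the eye at (200,342). I'll check the grip offset from the bush, then lower with contact detection.

```bash
cat > go2.py <<'E'
from h import *
s=np.load('st.npz');d=s['d']
I=cv2.imread('pics/c_wrist.png');h=cv2.inRange(cv2.cvtColor(I,cv2.COLOR_BGR2HSV),(12,90,90),(32,255,255))[110:190,225:290]
n,l,st,c=cv2.connectedComponentsWithStats(h);i=1+np.argmax(st[1:,4]);u,v=c[i]+[225,110];print(u,v,st[i])
tz=ctrl.current_tool_pos()[2];P=onz('wrist',u,v,tz-.0045+.024);tp=ctrl.current_tool_pos()
a=(P-tp)[:2]@d[:2];print('bush ahead of tcp',a,'lateral',np.cross(d,P-tp)[2])
off=.130-a          # tcp's place along the stay
print('tcp at y=',off)
off=np.clip(off,.070,.080)
pin=(np.array([.5283,-.0562])+s['pin'][:2])/2
t=np.array([*(pin+off*d[:2]),.055]);ctrl.move_l(t,vel=.1);ctrl.sleep(.2)
F0=np.array(ctrl.current_contact_force())
for z in(.040,.025,.015,.005):
    t[2]=z;hit=ctrl.move_l(t,vel=.04,contact_N=12)
    print(z,hit,ctrl.current_tool_pos().round(4),(ctrl.current_contact_force()-F0).round(1),np.round(ctrl.current_wrist_torque(),2))
    if hit:break
print(ctrl.current_t(),ctrl.current_grip_width()*.091)
E
python3 go2.py
```

```text
254.99070247933884 149.84194214876032 [ 10  27  42  26 968]
bush ahead of tcp 0.054722150105791706 lateral 9.263166347977733e-05
tcp at y= 0.0752778498942083
0.04 False [0.5087 0.0162 0.0398] [-0.3  0.2 -1. ] [ 0.01 -0.1  -0.03]
0.025 False [0.5087 0.0162 0.0248] [-0.6  0.3 -0.8] [ 0.03 -0.08 -0.01]
0.015 False [0.5086 0.0162 0.0147] [ 0.1  0.4 -1.1] [ 0.03 -0.1   0.03]
0.005 True [0.5094 0.0162 0.0057] [-0.8 -0.6  6.4] [ 0.01 -0.07 -0.03]
11.5917 0.023428952214836707
```

Contact came at the height expected if the sleeve is home and the eye is resting on the counter. I'll release, back off and check.

```bash
cat > go3.py <<'E'
from h import *
s=np.load('st.npz');d=s['d'];R=s['R']
ctrl.command_gripper(.6)
p=ctrl.current_tool_pos();p[2]=.12;ctrl.move_l(p,vel=.2)
q=np.array([.529,-.0563,0])+.055*d;q[2]=.27
ctrl.goto(q,R);ctrl.sleep(.2)
np.savez('home.npz',p=ctrl.current_tool_pos(),R=ctrl.current_eef_rot())
W=ctrl.read_camera('wrist');S=ctrl.read_camera('scene');cv2.imwrite('pics/h_w.png',W)
f=lambda I,w,h:cv2.resize(I,(w,h),interpolation=2)
cv2.imwrite('pics/h.png',np.hstack([f(W[0:240,190:320],325,600),f(S[150:270,230:330],475,570 if 0 else 600)]))
print(ctrl.current_t())
E
python3 go3.py
```

```text
13.925
```

View pics/h.png

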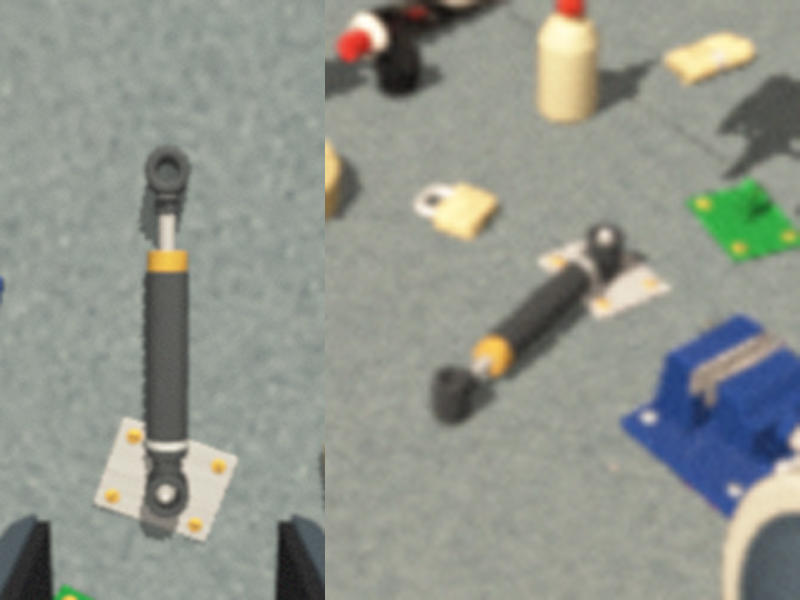

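The stay is home: the pin's nose shows inside the sleeve at (166,493) on the steel plate, the eye is at (167,170) and the mouth at (167,252). For the eye I'll turn the tool round so the wrist camera sees the rod and mouth.

```bash
cat > go4.py <<'E'
from h import *
pin=np.array([.529,-.0563])
e=onz('wrist',190+167/2.5,170/2.5,.0305)[:2];v=e-pin;L=np.linalg.norm(v);d=np.array([*v/L,0]);print('eye',e,L,d)
e=pin+np.clip(L,.172,.178)*d[:2]
z=np.array([0,0,-1.])
for a in [0,3,-3,6,-6,9,-9,11,-11,13,-13]:
    r=np.radians(a);x=-np.array([d[0]*np.cos(r)-d[1]*np.sin(r),d[0]*np.sin(r)+d[1]*np.cos(r),0]);R=np.c_[x,np.cross(z,x),z]
    q1=ctrl.ik([*(e+.062*d[:2]),.008],R);q2=ctrl.ik([*e,.004],R);q3=ctrl.ik([*e,.12],R)
    if all(q is not None for q in(q1,q2,q3)) and max(q1[5],q2[5])<175.9:break
else: raise SystemExit('no yaw')
print('yaw',a,q1[5],q2[5])
ctrl.goto([*e,.12],R)
print('hit',ctrl.move_l([*e,.004],vel=.1,contact_N=8),ctrl.current_tool_pos())
ctrl.command_gripper(0.0);print('w',ctrl.current_grip_width()*.091,ctrl.current_grasp_force())
F0=np.array(ctrl.current_contact_force());p0=ctrl.current_tool_pos()
for s in(.02,.04,.051):
    ctrl.move_l([*(p0[:2]+s*d[:2]),p0[2]+.003],vel=.04);ctrl.sleep(.1)
    print(s,(ctrl.current_contact_force()-F0)@d,(ctrl.current_contact_force()-F0).round(1),ctrl.current_grip_width()*.091)
W=ctrl.read_camera('wrist');cv2.imwrite('pics/p1.png',W)
cv2.imwrite('pics/p1b.png',cv2.resize(W,(800,600),interpolation=2))
np.savez('pull.npz',p0=p0,d=d,R=R,F0=F0);print(ctrl.current_t())
E
python3 go4.py
```

```text
eye [0.48361889 0.11130793] 0.17364291651830782 [-0.26134731  0.96524483  0.        ]
yaw 3 175.08433843355724 167.91350726422522
hit False [0.48392607 0.11134757 0.00445299]
w 0.02280036673243222 30.000054091215134
0.02 -7.0165006796482015 [ 1.2 -7.  -5.4] 0.022837298039362217
0.04 -9.230415138519458 [ 2.4 -8.9 -6.1] 0.02291272376057127
0.051 -11.42484166876293 [  2.9 -11.   -6.2] 0.022645261290852033
20.8167
```

View pics/p1b.png

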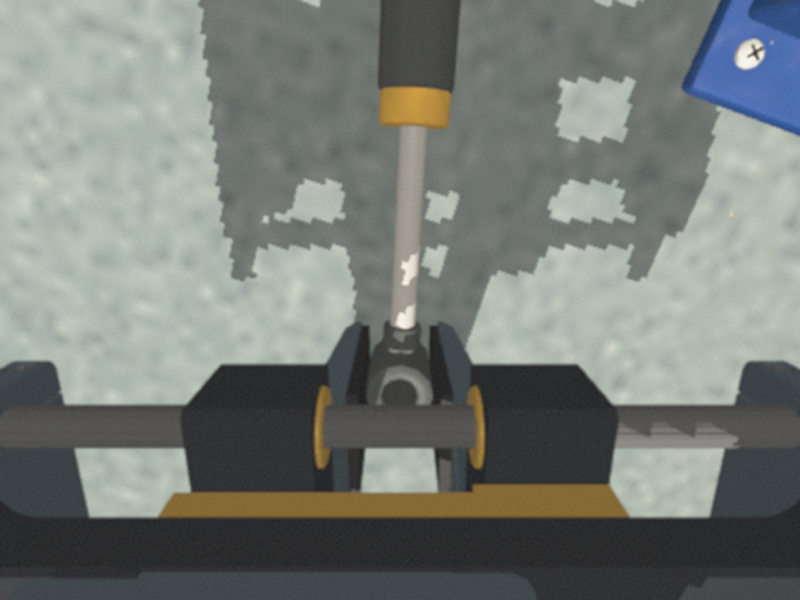

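The mouth is at (415,126), with the rod bright out to the collar at (403,325). No red shows yet, and Fz says I lifted slightly too much. I'll lower a bit, then draw in small steps until about half the band shows.

```bash
cat > go5.py <<'E'
from h import *
s=np.load('pull.npz');p0,d,F0=s['p0'],s['d'],s['F0']
def red(I):
    h=cv2.cvtColor(I,cv2.COLOR_BGR2HSV);m=(cv2.inRange(h,(0,110,50),(8,255,255))|cv2.inRange(h,(172,110,50),(180,255,255)))[60:200,235:290]
    ys=np.where(m.sum(1)>255*3)[0];return (0,0) if len(ys)==0 else (ys.min()+60,ys.max()+60)
for dz in(.002,.001,0):
    ctrl.move_l([*(p0[:2]+.051*d[:2]),p0[2]+dz],vel=.02);ctrl.sleep(.1);F=ctrl.current_contact_force()-F0;print(dz,F.round(1))
    if F[2]>-2:break
for x in(.0525,.054,.0555,.057,.058):
    ctrl.move_l([*(p0[:2]+x*d[:2]),p0[2]+dz],vel=.02);ctrl.sleep(.15)
    I=ctrl.read_camera('wrist');r=red(I);F=ctrl.current_contact_force()-F0;print(x,r,F.round(1))
    if r[1] and r[1]-r[0]+1>=8:break
cv2.imwrite('pics/p2.png',I);S=ctrl.read_camera('scene')
f=lambda I,w,h:cv2.resize(I,(w,h),interpolation=2)
cv2.imwrite('pics/p2b.png',np.hstack([f(I[0:240,195:315],300,600),f(S[150:270,210:330],500,600)]));print(ctrl.current_t())
E
python3 go5.py
```

```text
0.002 [  3.1 -11.1  -5.1]
0.001 [  2.8 -10.9  -4.5]
0 [  1.4 -11.   -2.4]
0.0525 (0, 0) [  2.7 -10.1  -1.5]
0.054 (np.int64(74), np.int64(76)) [  2.2 -10.3  -3.1]
0.0555 (np.int64(71), np.int64(76)) [  2.9 -10.6  -1.8]
0.057 (np.int64(68), np.int64(76)) [  2.1 -11.   -1.1]
23.7167
```

View pics/p2b.png

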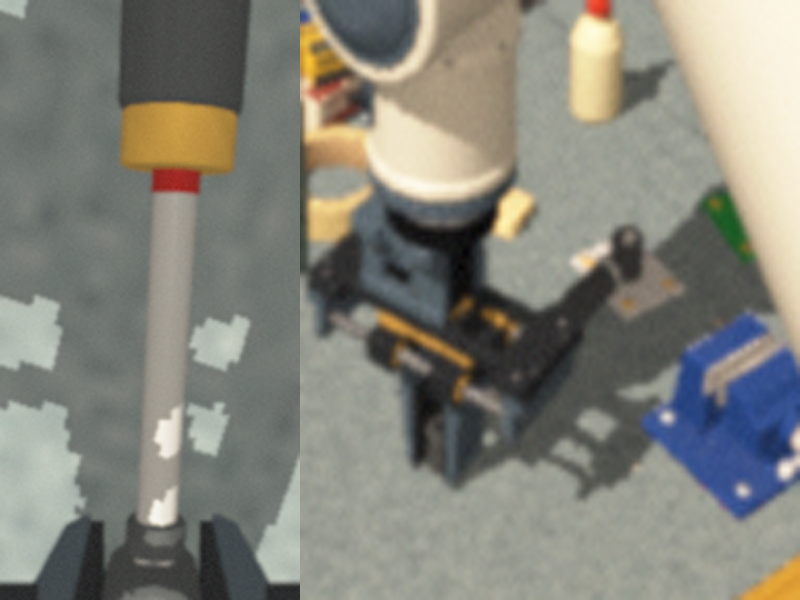

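Red shows for about 4.5 mm below the brass mouth at (175,172–192), so the mouth stands mid-band. Before signing off I'll check that the sleeve hasn't risen, comparing scene views from before and after the pull.

```bash
python3 - <<'E'
from h import *
h=cv2.imread('pics/h.png')[:,325:];ref=cv2.resize(h,(100,120),interpolation=cv2.INTER_AREA) # scene 230:330,150:270
S=ctrl.read_camera('scene')
k=6;big=lambda I:cv2.resize(I,None,fx=k,fy=k,interpolation=cv2.INTER_CUBIC)
def top(I,x0,y0): # sleeve-head dark blob, bright-robust
    r=big(ref[y0-150:y0-150+16,x0-230:x0-230+16]);a=big(I[y0-8:y0+24,x0-8:x0+24])
    m=cv2.matchTemplate(a,r,cv2.TM_CCOEFF_NORMED);_,v,_,l=cv2.minMaxLoc(m);return np.array(l)/k-8,v
print('sleeve',top(S,281,191),'static oiler',top(S,281-4,165-8+0))
for z in(0,.003): 
    p=ctrl.camera_params('scene');T=np.linalg.inv(p['pose']);c=T@[.529,-.056,.034+z,1];print(p['cx']+p['fx']*c[0]/-c[2],p['cy']-p['fy']*c[1]/-c[2])
W=ctrl.read_camera('wrist')
cv2.imwrite('pics/fin.png',np.hstack([cv2.resize(ref[30:70,38:78],(400,400),interpolation=2),cv2.resize(S[180:220,268:308],(400,400),interpolation=2)]))
print(ctrl.current_t(),ctrl.current_contact_force(),ctrl.current_grasp_force())
E
```

```text
sleeve (array([-0.5       ,  0.16666667]), 0.7830386161804199) static oiler (array([0., 0.]), 0.9991227984428406)
287.729247970623 196.6129860361021
287.7818002836059 195.86620663294607
23.8167 [ 1.9091437  -9.25696271  0.60047816] 29.9979133810848
```

View pics/fin.png

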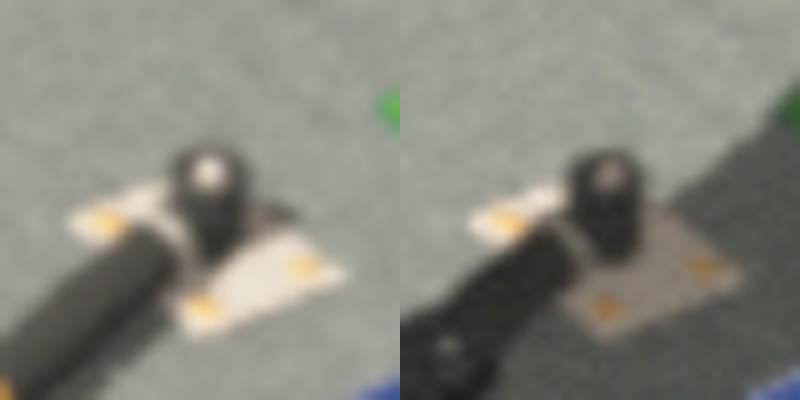

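The sleeve sits as before: it shows at (607,165–262) after the pull against (210,165–262) before it, with the pin's nose in the bore and a shift of at most 0.5 px. It hasn't risen, so I'm handing in.

```bash
python3 -c "
from bench import ctrl
print(ctrl.sign_off())"
```

```text
the job is handed in; nothing more can be done
None
```

The job is handed in at about 24 s: the sleeve is down on the steel bracket's pin, and the arm is still holding the rod drawn out with the brass mouth about mid-way on the red band (4–5 mm of red showing).

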